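Hang the grinding-stone tray on the sprung weighing stand

TASK

Weigh the grinding stone: pick up the aluminium tray with the stone in it by its orange grip and hang it by its rear hook on the steel bar of the blue sprung hanger. The tray hangs off-centre and its weight is not known, so ease it down, foot against the grey pad, until you feel that the spring carries all of it, and only then let go, slowly: it must not drop, bounce, tip, fall off or be forced down to the hanger's bottom stop. Leave the stone between its pegs and do not disturb the jar, the bottle or the spare stone.

Things in the scene. Friction and masses are not known exactly. Their poses are not given: they have to be found in the camera images.
- tray: Loose aluminium tray, pan 130 (x) x 116 (y) mm, 18 mm rims. Origin: centre of underside; z up, +x to the hook side. A 40 mm wide back plate rises from the +x rim to the hook at its top, z 102; its outer face is at x 65. A wire bail (legs at x 5, y +-56) carries the round orange grip nearly over the centre of mass. Tray 0.24 to 0.38 kg, stone 0.09 to 0.51 kg: 3.2 to 8.7 N in all, different each time.
- tray_grip (a point): Centre of the tray's orange grip, a round bar 16 mm thick and 56 mm long along tray y, at tray x 5, y 0, z 128 mm. Pinch it from above across its thickness (fingers closing along tray x); the tray then hangs level and can pitch a little about it, so its front sinks by itself onto the pad once the hook is on the bar.
- tray_hook (a point): Where the bar's axis lies in the hook when the tray hangs properly: tray x 78, y 0, z 91 mm. The hook is 40 mm wide (y): a 6 mm strip (underside z 96) runs from the back plate to +x and ends in a lip that turns down at x 83 to 89, its rounded tip at z 80. So the throat is 18 mm wide (x 65 to 83), open downwards.
- tray_seat (a point): Point on the pan's floor (tray x 0, y 0, z 4 mm) over which the stone stands, between four 14 mm high brass pegs.
- stone: Loose brick-red grinding stone, disc 58 mm across and 16 mm thick with a 28 mm hub, 30 mm high in all, lying in the tray between the pegs. Origin: centre of its underside.
- stand: Fixed weighing stand: grey base plate 14 mm thick, aluminium column up to z 172 mm, its front face 40 mm beyond the bar. Origin: on the bench plumb under the bar; z up, +x from bar to column. The tray hangs on the -x side, tray +x along stand +x. A grey rubber pad on the hanger, 62 to 107 mm below the bar's axis, has its face at x -9: the hanging tray's foot leans on it, tilting about 0.05 rad.
- hanger_bar (a point): Middle of the axis of the hanger's steel bar: 10 mm thick, along stand y, 90 mm clear between the blue side arms, 205 mm above the bench when unloaded; it sinks with the hanger. Axes as the stand's. Behind the bar there are 20 mm free for the hook's lip, up to the blue plate 25 mm behind the axis.
- hanger (a joint): How far the sprung hanger (bar, pad and blue plate) has sunk, in m: 0 unloaded at the upper stop, 0.075 at the bottom stop. It starts to give at about 1 N and then sinks 8.3 mm per newton; lightly damped, so a sudden load makes it drop and bounce.
- jar: Bystander: glass jar, 72 mm across, 100 mm high. Origin: centre of its underside.
- bottle: Bystander: glass bottle, 64 mm across, 190 mm high. Origin: centre of its underside.
- spare_stone: Bystander: grey spare stone, 70 mm across, 26 mm high. Origin: centre of its underside.

How it is judged:
On the way, in this order (a step that is already met when the one before it is completed fails the run):
1. the tray is lifted clear of the bench with the stone in it (height (world z) of tray above 0.04 m and distance between stone and tray_seat below 0.012 m), for 0.2 s.
2. the hook is over the bar and the hanger has begun to take the weight (x of tray_hook in the frame of hanger_bar between -0.006 and 0.009 m and z of tray_hook in the frame of hanger_bar between -0.006 and 0.006 m and y of tray_hook in the frame of hanger_bar between -0.03 and 0.03 m and value of joint hanger above 0.004 m), for 0.2 s.
At the end, for the whole second after the job is handed in: Tray hangs free and still on the bar (hook point within 6 mm in height, -6 to +9 mm across, 30 mm along), within 0.12 rad of level; hanger sunk 8 to 71 mm and still; stone within 12 mm of its seat; jar, bottle and spare stone within 20 mm of their starts (x of tray_hook in the frame of hanger_bar between -0.006 and 0.009 m and z of tray_hook in the frame of hanger_bar between -0.006 and 0.006 m and y of tray_hook in the frame of hanger_bar between -0.03 and 0.03 m and value of joint hanger between 0.008 and 0.071 m and velocity of joint hanger between -0.02 and 0.02 m/s and linear speed of tray below 0.03 m/s and angle between tray's own z axis and vertical below 0.12 rad and distance between stone and tray_seat below 0.012 m and distance of each of jar, bottle, spare_stone from where it was at the start of the episode below 0.02 m); the robot touches nothing.
It fails at once if the hanger drops or bounces (faster than 0.06 m/s) (velocity of joint hanger above 0.06 m/s or velocity of joint hanger below -0.06 m/s).
It fails at once if the hanger is forced down to its bottom stop (beyond 72 mm) (value of joint hanger above 0.072 m).
It fails at once if the tray is pressed or knocked against the hanger with more than 30 N (contact force between tray and hanger above 30 N).
It fails at once if the tray tips more than 0.35 rad (angle between tray's own z axis and vertical above 0.35 rad).
It fails at once if a bystander is shifted more than 20 mm (distance of any of jar, bottle, spare_stone from where it was at the start of the episode above 0.02 m).
It also fails if it takes over 59 s, if anything falls off the work surface, if the arm or the gripper's body presses on something with over 40 N, if the wrist force passes 120 N, or if a joint passes its speed limit or range.

ROBOT

A 7-joint arm with a two-finger parallel gripper is mounted at the origin on the work surface. World frame = base frame: x ahead of the robot, y to its left, z up, the work surface at z = 0. Lengths are in m, angles in rad, forces in N, time in s.
With the tool pointing down it reaches from about 0.4 to 0.85 m from the base axis. Payload 4.5 kg.
Tool frame: the origin (TCP) lies midway between the tips of the shut fingers; the grasp point (between the pads) lies 19 mm behind it; z points along the fingers, y is the line along which they close (so a half turn about z gives the same grasp; the last joint's range is limited). The gripper opens to 88 mm and grips with 3 to 60 N. Pads are 18 mm wide; open, the fingers measure 123 mm over their backs; the gripper's body (75 mm by 187 mm) begins 45 mm behind the grasp point.
Start: joints at [-1.214, 0.689, -0.195, 1.565, 0.157, 0.902, -0.215], TCP at [0.198, 0.593, 0.239] pointing down, gripper open.
Joint ranges: [-3.01, 3.01], [-0.46, 2.08], [-1.47, 1.51], [0.13, 2.56], [-1, 4.14], [0.04, 2.09], [-2.66, 2.66]. Speed limits (rad/s): [2.57, 2.57, 3.14, 3.14, 3.14, 3.14, 3.14].

INTERFACE

Orientations are given as a unit quaternion [x, y, z, w].
In Python, from plant import r, eyes, finish_job gives the robot as it stands. The module is installed in compiled form; this text tells all that it offers.
- The arm moves only by the tool move_arm, never from a script. Its argument "motion" is a list of rows, each a list of 7 numbers: the shift along the tool's x, y, z in mm, then the turn, a rotation vector about the tool's x, y, z in degrees, then the closure, from 0 (fully open) to 1 (shut). A call has 1 to 5 rows; each row is the pose to reach, as a shift and turn from the pose commanded when the call began, along the tool's axes at that moment; what a row does not reach only later rows make up. A row lasts 1/8 s, in which the tool goes at most 62.5 mm and 10.7 degrees, less where a joint would pass 70% of its speed; a pose out of reach is approached as far as the arm can. A call with a gripper value outside its range is refused whole. The fingers move at their own pace and stop on an object; "newtons" is the grip in N (left out, the last holds). Time passes only in rows, so rows that repeat a pose let the fingers close. It gives the time, the measured TCP pose, the force, the opening and the grip force at its end, in the units of the state.
- r.get_state(): the state, without advancing time (a new reading comes with each control period).
- eyes.snapshot(name): name is "scene" or "top" or "wrist"; returns a dict with "frame" (400x640x3 uint8, red, green, blue), "z_map" (400x640 float32, m along the optical axis (not along the pixel's ray), 0 where there is no reading), "intrinsics" (3x3 intrinsics, pixels), "world_to_cam" (4x4, takes a point from world to camera coordinates). Camera axes: x right, y down, z forward; pixel columns grow to the right and rows downward; lengths in m; the calibration is good to about 2 mm. A picture is of the moment at which its call begins.
- finish_job(): hands the job in; it is judged then, once.
The state is a dict: "clock": time; "q": joint angles; "qd": joint speeds; "joint_torque": joint torques, N m; "tool_pos": TCP position; "eef_rot": TCP orientation; "contact_force": force on the tool from outside, world axes, zero at the start; "moment": the same for the moment, N m; "opening": opening from 0.0 (shut) to 1.0 (fully open); "finger_force": force on a finger pad.
Only numpy, scipy, OpenCV 4.12 (cv2) and the standard library are available. Lean on these libraries where they do the work, as an engineer would, in place of code of your own. Each camera call takes 0.05 s, during which the arm holds its last target. There are 200 camera calls.

## Working session

There is one attempt and no reset: what is moved stays moved. The work goes in short steps, Python scripts to look and compute and a tool call to move; the robot and the scene stay as the last step left them, time stands still between calls to the robot, and variables do not carry over. Pictures are saved under pics/ and viewed, at most 10 in all, crops included, and the job is handed in when it is done.

Besides the shell and the picture viewer there is one more tool, called by a JSON object that holds its "op" and its "data". move_arm: Moves the arm, as the interface text tells. Its arguments: {"type":"object","properties":{"motion":{"type":"array","items":{"type":"array","items":{"type":"number"}}},"newtons":{"type":"number"}},"required":["motion"]}

```bash
mkdir -p pics; cat > h.py <<'E'
import numpy as np,cv2
from plant import r,eyes,finish_job
def snap(n,f=None):
    s=eyes.snapshot(n)
    if f: cv2.imwrite('pics/'+f,s['frame'][:,:,::-1])
    return s
def cloud(s):
    z=s['z_map'];K=s['intrinsics'];v,u=np.mgrid[:400,:640]
    p=np.stack([(u-K[0,2])/K[0,0]*z,(v-K[1,2])/K[1,1]*z,z,np.ones_like(z)],-1)
    return (p@np.linalg.inv(s['world_to_cam']).T)[...,:3]
E
python3 - <<'E'
from h import *
a=snap('scene','s1.png');b=snap('top','t1.png')
np.savez('a.npz',**a);np.savez('b.npz',**b)
print(r.get_state())
for s in(a,b):print(s['intrinsics'],np.linalg.inv(s['world_to_cam']).round(3))
E
```

```text
{'clock': 0.1, 'q': array([-1.21420264,  0.68987518, -0.19456162,  1.56621403,  0.15727423,
        0.9025403 , -0.21509323]), 'qd': array([-0.0007508 , -0.00243265, -0.0012254 , -0.00243645,  0.00115206,
        0.00140283, -0.00131006]), 'joint_torque': array([-3.77623597e-03, -5.28503716e+01, -1.27152007e+00, -1.53837848e+01,
       -5.25234849e-02,  1.96982342e-03,  2.87447472e-05]), 'tool_pos': array([0.19809641, 0.59217668, 0.23801379]), 'eef_rot': array([ 1.60649641e-01,  9.87011152e-01, -8.18099333e-04, -9.19535307e-05]), 'contact_force': array([-1.0032551 , -0.60297062, -0.08187005]), 'moment': array([-0.03410883, -0.00157531, -0.01096837]), 'finger_force': 0.0, 'opening': 1.0014626580505086}
[[476.81318163   0.         315.91346377]
 [  0.         476.81318163 201.18516287]
 [  0.           0.           1.        ]] [[-1.000e-03  8.600e-01 -5.100e-01  1.184e+00]
 [ 1.000e+00  3.000e-03  3.000e-03  2.200e-02]
 [ 4.000e-03 -5.100e-01 -8.600e-01  1.152e+00]
 [ 0.000e+00  0.000e+00  0.000e+00  1.000e+00]]
[[495.45468002   0.         322.11449279]
 [  0.         495.45468002 196.1663411 ]
 [  0.           0.           1.        ]] [[-0.05  -0.979  0.198  0.303]
 [-0.999  0.049 -0.013  0.027]
 [ 0.003 -0.199 -0.98   1.443]
 [ 0.     0.     0.     1.   ]]
```

View pics/s1.png

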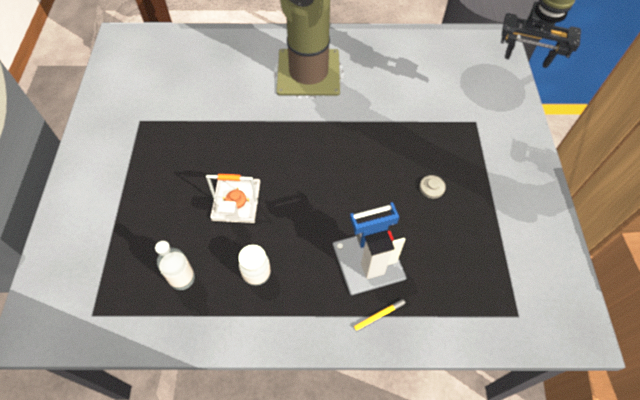

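View pics/t1.png

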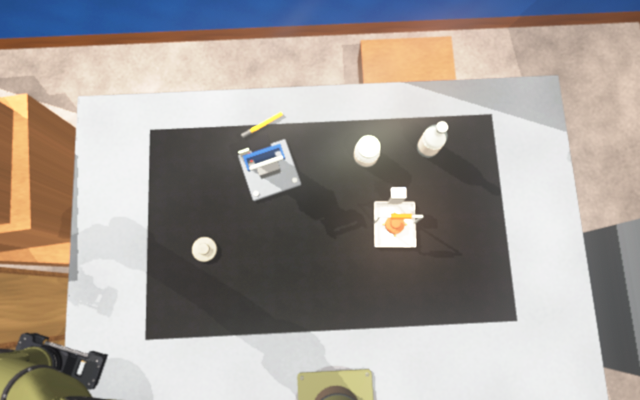

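The scene view shows the tray (235,200) with its orange grip (228,178), the stand with blue hanger (375,215), the bottle (175,270), jar (254,265) and spare stone (432,187). In the top view the tray is at (395,225) with its hook at (398,193), and the hanger is at (265,158).

```bash
python3 - <<'E'
from h import *
for f in 'ab':
    s=dict(np.load(f+'.npz'));P=cloud(s);hsv=cv2.cvtColor(s['frame'],cv2.COLOR_RGB2HSV)
    H,S,V=[hsv[...,i].astype(int) for i in range(3)];z=P[...,2]
    inb=(P[...,0]>.3)&(P[...,0]<1)&(abs(P[...,1])<.5)
    def rep(n,m):
        m=m&inb
        p=P[m]
        if len(p)<4: print(n,len(p));return
        q=p[:,:2]; box=cv2.minAreaRect((q*1000).astype(np.float32))
        print(f,n,len(p),'med',np.median(p,0).round(3),'z',p[:,2].min().round(3),p[:,2].max().round(3),'rect',np.round(box[0]),np.round(box[1]),round(box[2],1))
    rep('orange grip',(H<22)&(S>130)&(z>.11)&(z<.15))
    rep('blue',(H>95)&(H<125)&(S>120)&(z>.1))
    st=(P[...,1]>0)&(z>.02)
    st2=(P[...,1]>0)&(P[...,0]>.5)
    rep('bar',st2&(S<70)&(z>.19)&(z<.225))
    rep('column top',st2&(z>.16)&(z<.18)&(S<90))
    rep('base',st2&(z>.009)&(z<.019)&(S<60)&(V>90))
    tr=(P[...,1]<-.05)&(P[...,1]>-.3)&(P[...,0]<.75)
    rep('tray rim',tr&(z>.012)&(z<.024)&(S<60)&(V>150))
    rep('hook',tr&(z>.09)&(z<.108)&(S<60))
    rep('spare',(P[...,1]>.15)&(z>.02)&(z<.035)&(P[...,0]<.65))
    # other tall
    rep('jar/bottle',(P[...,1]<0)&(z>.05)&(P[...,0]>.66))
    crop={'a':(slice(160,300),slice(320,420)),'b':(slice(125,215),slice(225,315))}[f]
    cv2.imwrite(f'pics/c{f}.png',cv2.resize(s['frame'][crop][:,:,::-1],None,fx=4,fy=4))
    c2={'a':(slice(160,240),slice(190,280)),'b':(slice(170,260),slice(360,440))}[f]
    cv2.imwrite(f'pics/d{f}.png',cv2.resize(s['frame'][c2][:,:,::-1],None,fx=4,fy=4))
i=[cv2.imread('pics/'+n) for n in('ca.png','cb.png','da.png','db.png')]
i=[cv2.resize(x,(400,300)) for x in i]
cv2.imwrite('pics/m.png',np.vstack([np.hstack(i[:2]),np.hstack(i[2:])]))
E
```

```text
a orange grip 80 med [ 0.512 -0.197  0.133] z 0.127 0.15 rect [588.  -9.] [473.  31.] 67.1
a blue 634 med [0.683 0.156 0.206] z 0.108 0.22 rect [670. 156.] [ 52. 103.] 17.1
a bar 176 med [0.651 0.152 0.208] z 0.195 0.217 rect [656. 147.] [25. 99.] 26.2
a column top 501 med [0.713 0.169 0.171] z 0.16 0.176 rect [702. 181.] [64. 89.] 16.5
a base 1719 med [0.716 0.131 0.013] z 0.009 0.019 rect [736. 176.] [256. 150.] 16.7
a tray rim 286 med [ 0.555 -0.192  0.017] z 0.012 0.024 rect [ 595. -193.] [310. 199.] 0.1
a hook 769 med [ 0.709 -0.141  0.099] z 0.09 0.108 rect [ 629. -191.] [191. 247.] 87.7
a spare 99 med [0.459 0.353 0.025] z 0.02 0.03 rect [464. 355.] [44. 30.] 4.9
a jar/bottle 1768 med [ 0.739 -0.289  0.1  ] z 0.05 0.195 rect [ 725. -220.] [ 67. 255.] 3.9
b orange grip 46 med [ 0.499 -0.191  0.133] z 0.122 0.141 rect [ 498. -197.] [51.  6.] 86.9
b blue 232 med [0.669 0.148 0.217] z 0.169 1.443 rect [496. 110.] [416.  97.] 15.5
b bar 166 med [0.649 0.148 0.209] z 0.19 0.221 rect [660. 154.] [ 37. 101.] 16.5
b column top 278 med [0.714 0.17  0.172] z 0.161 0.178 rect [698. 181.] [64. 89.] 17.1
b base 1397 med [0.653 0.141 0.014] z 0.009 0.019 rect [821. 162.] [419. 322.] 31.8
b tray rim 272 med [ 0.496 -0.192  0.018] z 0.012 0.024 rect [ 577. -212.] [298. 200.] 7.3
b hook 582 med [ 0.701 -0.143  0.1  ] z 0.09 0.108 rect [ 620. -197.] [200. 244.] 88.6
b spare 140 med [0.455 0.351 0.024] z 0.02 0.032 rect [538. 272.] [ 58. 280.] 45.4
b jar/bottle 1163 med [ 0.712 -0.289  0.102] z 0.05 0.197 rect [ 717. -222.] [ 68. 256.] 4.2
```

View pics/m.png

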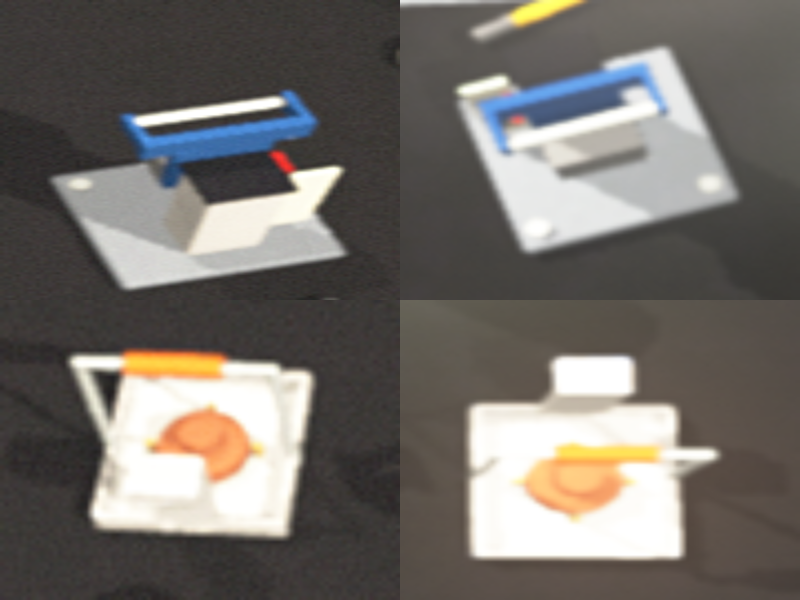

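The crops confirm it. The bar (white, blue arms) runs across the stand with the column behind it, yawed about 17°. The tray is nearly square to the world, its hook pointing +x and the stone between the pegs. Next I refine by two-view triangulation.

```bash
python3 - <<'E'
from h import *
D={f:dict(np.load(f+'.npz')) for f in 'ab'}
C={f:cloud(D[f]) for f in 'ab'}
def big(m):
    n,l,st,c=cv2.connectedComponentsWithStats(m.astype(np.uint8));i=1+np.argmax(st[1:,4]);return l==i
def ends(f,m): # ends of elongated blob
    v,u=np.nonzero(m);p=np.stack([u,v],1).astype(float);c=p.mean(0);d=np.linalg.svd(p-c,full_matrices=0)[2][0]
    if abs(d[0])and d[0]<0:d=-d
    t=(p-c)@d;return c+d*t.min(),c,c+d*t.max()
def tri(pa,pb):
    M=[D[f]['intrinsics']@D[f]['world_to_cam'][:3] for f in 'ab']
    X=cv2.triangulatePoints(M[0],M[1],pa.reshape(2,1),pb.reshape(2,1))[:,0];return (X[:3]/X[3]*1000).round(1)
E={}
for f in 'ab':
    P=C[f];hsv=cv2.cvtColor(D[f]['frame'],cv2.COLOR_RGB2HSV).astype(int);H,S,V=hsv[...,0],hsv[...,1],hsv[...,2];x,y,z=P[...,0],P[...,1],P[...,2]
    g=big((H<25)&(S>130)&(z>.11)&(z<.15)&(y<-.1)&(y>-.3)&(x>.4)&(x<.6))
    bar=big((S<90)&(V>150)&(z>.19)&(z<.225)&(y>.08)&(y<.22)&(x>.6)&(x<.69))
    E[f]=(ends(f,g),ends(f,bar));print(f,g.sum(),bar.sum(),[e.round(1).tolist() for t in E[f] for e in t])
    hk=big((z>.092)&(z<.108)&(y>-.25)&(y<-.14)&(x>.53)&(x<.63)&(S<80))
    q=(P[hk][:,:2]*1000);print('hook',len(q),np.round(cv2.minAreaRect(q.astype(np.float32)),1) if 0 else cv2.minAreaRect(q.astype(np.float32)),np.median(P[hk],0).round(3))
    rm=big((z>.002)&(z<.026)&(y>-.28)&(y<-.1)&(x>.4)&(x<.6)&(S<70)&(V>130))
    q=(P[rm][:,:2]*1000);print('pan',len(q),cv2.minAreaRect(q.astype(np.float32)))
    bs=big((z>.008)&(z<.02)&(y>.0)&(y<.3)&(x>.5)&(x<.8)&(S<70)&(V>70))
    q=(P[bs][:,:2]*1000);print('base',len(q),cv2.minAreaRect(q.astype(np.float32)))
    for n,m in (('jar',(y>-.2)&(y<-.08)&(x>.66)&(z>.05)),('bot',(y<-.22)&(y>-.42)&(x>.66)&(z>.05))):
        q=P[m];print(n,q.min(0).round(3),q.max(0).round(3))
for k,n in enumerate(('grip','bar')):
    t=[tri(E['a'][k][i],E['b'][k][2-i]) for i in range(3)];d=t[2]-t[0];print(n,t,np.linalg.norm(d),np.degrees(np.arctan2(-d[0],d[1])))
E
```

```text
a 116 170 [[217.1, 176.6], [228.4, 177.1], [239.1, 177.5], [353.2, 216.7], [372.1, 211.7], [391.2, 206.6]]
hook 178 ((577.760986328125, -203.84034729003906), (40.45060348510742, 30.5769100189209), 88.0306625366211) [ 0.58  -0.203  0.101]
pan 928 ((499.08349609375, -201.40936279296875), (124.86327362060547, 143.60511779785156), 87.73104095458984)
base 1746 ((685.8128662109375, 160.6725616455078), (150.85928344726562, 150.48008728027344), 16.851106643676758)
jar [ 0.685 -0.163  0.05 ] [ 0.753 -0.094  0.105]
bot [ 0.701 -0.348  0.05 ] [ 0.765 -0.285  0.195]
b 48 151 [[391.0, 218.1], [398.5, 217.8], [410.0, 217.2], [247.1, 169.4], [266.1, 162.9], [284.5, 156.6]]
hook 156 ((572.9434814453125, -204.31385803222656), (41.35843276977539, 29.861597061157227), 86.56498718261719) [ 0.572 -0.204  0.102]
pan 767 ((475.3905029296875, -198.7644805908203), (125.1869888305664, 85.42810821533203), 87.27594757080078)
base 1385 ((679.6761474609375, 159.55123901367188), (151.83441162109375, 156.7751007080078), 17.095470428466797)
jar [ 0.676 -0.166  0.05 ] [ 0.744 -0.094  0.107]
bot [ 0.694 -0.35   0.05 ] [ 0.758 -0.286  0.197]
grip [array([ 500.8, -227.9,  122. ]), array([ 501.1, -197.8,  120.5]), array([ 501.1, -174.1,  118.9])] 53.89007329740795 -0.31948988292179786
bar [array([663.1, 105.5, 204.1]), array([649. , 151.6, 202.5]), array([634.4, 199.1, 200.8])] 97.9568272250587 17.046792884865518
```

```bash
cat >> h.py <<'E'
from scipy.spatial.transform import Rotation as R
def rel(p,yaw,s=None):
    """shift(mm), turn(deg) from the present pose to TCP p, pointing down, tool y at yaw deg; returns next pose's axes too"""
    s=s or r.get_state(); A=R.from_quat(s['eef_rot']);a=np.radians(yaw)
    y=np.array([np.cos(a),np.sin(a),0]);z=np.array([0,0,-1.]);B=R.from_matrix(np.stack([np.cross(y,z),y,z],1))
    return (A.inv().apply(np.array(p)-s['tool_pos'])*1000).round(1),(A.inv()*B).as_rotvec(degrees=True).round(2),dict(tool_pos=np.array(p),eef_rot=B.as_quat())
E
python3 - <<'E'
from h import *
s=None
for p,y in(([.40,.36,.30],45),([.48,.07,.30],15),([.503,-.201,.25],-2)):
    a,b,s=rel(p,y,s);print(a,b)
E
```

```text
[-265.1 -156.3  -61.7] [-0.09  0.03 26.51]
[-261.6 -148.5    0. ] [ 0.  0. 30.]
[-267.7  -47.9   50. ] [ 0.  0. 17.]
```

{"op": "move_arm", "data": {"motion": [[-53,-31,-12,0,0,5.3,0],[-106,-62,-25,0,0,10.6,0],[-159,-94,-37,0,0,15.9,0],[-212,-125,-50,0,0,21.2,0],[-265,-156,-62,0,0,26.5,0]]}}

```text
clock: 0.72
tool_pos: [0.4003, 0.3599, 0.3007]
eef_rot: [0.384, 0.923, -0.0, -0.0]
contact_force: [0.9, 0.8, -0.4]
opening: 0.996
finger_force: 0.0
```

{"op": "move_arm", "data": {"motion": [[-52,-30,0,0,0,6,0],[-105,-59,0,0,0,12,0],[-157,-89,0,0,0,18,0],[-209,-119,0,0,0,24,0],[-262,-148,0,0,0,30,0]]}}

```text
clock: 1.35
tool_pos: [0.48, 0.0699, 0.3004]
eef_rot: [0.61, 0.792, -0.0, -0.0]
contact_force: [1.4, -0.1, 0.4]
opening: 0.995
finger_force: 0.0
```

{"op": "move_arm", "data": {"motion": [[-54,-10,10,0,0,3.4,0],[-108,-19,20,0,0,6.8,0],[-161,-29,30,0,0,10.2,0],[-214,-38,40,0,0,13.6,0],[-268,-48,50,0,0,17,0]]}}

```text
clock: 1.98
tool_pos: [0.5029, -0.201, 0.2499]
eef_rot: [0.72, 0.694, 0.0, -0.0]
contact_force: [0.6, -0.3, 0.2]
opening: 1.002
finger_force: 0.0
```

```bash
python3 - <<'E'
from h import *
s=snap('wrist','w1.png');np.savez('w.npz',**s);P=cloud(s)
print(np.linalg.inv(s['world_to_cam']).round(3))
hsv=cv2.cvtColor(s['frame'],cv2.COLOR_RGB2HSV).astype(int);H,S=hsv[...,0],hsv[...,1];z=P[...,2]
m=(H<25)&(S>120)&(z>.1)&(z<.16);q=P[m]
if len(q)>5:print(len(q),np.median(q,0).round(4),q[:,2].max(),cv2.minAreaRect((q[:,:2]*1000).astype(np.float32)))
m=(z>.09)&(z<.108)&(S<80)&(P[...,0]>.54)&(P[...,0]<.62);q=P[m];print(len(q))
if len(q)>5:print(np.median(q,0),cv2.minAreaRect((q[:,:2]*1000).astype(np.float32)))
E
```

```text
[[ 0.999 -0.035 -0.011  0.506]
 [-0.036 -0.95  -0.311 -0.121]
 [ 0.001  0.311 -0.95   0.395]
 [ 0.     0.     0.     1.   ]]
1022 [ 0.506  -0.196   0.1342] 0.1372154115206065 ((506.09796142578125, -198.44448852539062), (56.49193572998047, 15.71841049194336), 86.48234558105469)
1148
[ 0.57483509 -0.20102961  0.10141872] ((575.8511352539062, -202.18199157714844), (40.24598693847656, 28.580106735229492), 87.06554412841797)
```

View pics/w1.png

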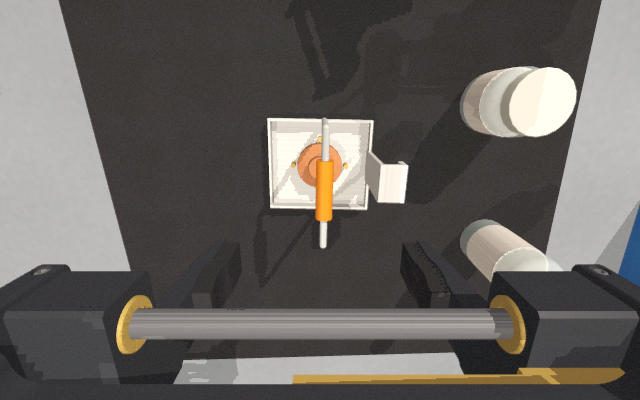

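The wrist view shows the orange grip at (324,190) and the hook at (393,183). Measured, the grip centre is (0.506, -0.1985), 56x16 mm, yaw -3.2°, which agrees with the sizes given. Next I descend with the fingers half closed.

```bash
python3 - <<'E'
from h import *
print(rel([.506,-.1985,.111],-3.2)[:2])
E
```

```text
(array([ 13.6,   4. , 138. ]), array([-0.04,  0.41,  0.41]))
```

```bash
python3 - <<'E'
from h import *
s=r.get_state();print(s['tool_pos'],s['eef_rot'],R.from_quat(s['eef_rot']).as_matrix().round(3),s['clock'],s['qd'].round(3))
E
```

```text
[ 0.5014681  -0.21084521  0.24907432] [ 0.7241248   0.68965937 -0.00285521  0.00225135] [[ 0.049  0.999 -0.001]
 [ 0.999 -0.049 -0.007]
 [-0.007 -0.001 -1.   ]] 2.025 [-0.05  -0.039  0.021  0.055  0.025  0.01  -0.076]
```

{"op": "move_arm", "data": {"motion": [[2.5,3,0,0,0,1.2,0.5],[2.5,3,30,0,0,1.2,0.5],[2.5,3,60,0,0,1.2,0.5],[2.5,3,85,0,0,1.2,0.5],[2.5,3,100,0,0,1.2,0.5]]}}

```text
clock: 2.65
tool_pos: [0.506, -0.195, 0.1494]
eef_rot: [0.726, 0.688, 0.0, -0.001]
contact_force: [-0.1, -0.3, -0.0]
opening: 0.501
finger_force: 0.0
```

```bash
python3 - <<'E'
from h import *
s=snap('wrist','w2.png');P=cloud(s)
hsv=cv2.cvtColor(s['frame'],cv2.COLOR_RGB2HSV).astype(int);H,S=hsv[...,0],hsv[...,1];z=P[...,2]
m=(H<25)&(S>120)&(z>.1)&(z<.16);q=P[m]
if len(q)>5:print(len(q),np.median(q,0).round(4),q[:,2].max(),cv2.minAreaRect((q[:,:2]*1000).astype(np.float32)))
s=r.get_state();print(s['tool_pos'],s['eef_rot'],rel([.506,-.1985,.111],-3.2)[:2])
E
```

```text
2249 [ 0.5062 -0.1949  0.1342] 0.13698398217249655 ((505.9952087402344, -198.4414520263672), (57.289493560791016, 15.9706449508667), 86.69619750976562)
[ 0.50530097 -0.19508992  0.14816675] [ 7.25767674e-01  6.87937255e-01 -4.41396155e-04 -1.84976940e-03] (array([-3.4,  1. , 37.2]), array([-0.19, -0.11,  0.13]))
```

{"op": "move_arm", "data": {"motion": [[-3,0.5,20,0,0,0,0.5],[-3,0.5,34,0,0,0,0.5],[-3,0.5,38,0,0,0,0.5],[-3,0.5,38,0,0,0,0.7],[-3,0.5,38,0,0,0,0.9]], "newtons": 25}}

```text
clock: 3.32
tool_pos: [0.5068, -0.2002, 0.113]
eef_rot: [0.727, 0.687, 0.0, 0.0]
contact_force: [-0.9, 1.1, 0.6]
opening: 0.299
finger_force: 0.0
```

{"op": "move_arm", "data": {"motion": [[0,0,0,0,0,0,1],[0,0,0,0,0,0,1],[0,0,-3,0,0,0,1],[0,0,-8,0,0,0,1],[0,0,-15,0,0,0,1]], "newtons": 25}}

```text
clock: 3.95
tool_pos: [0.5061, -0.2, 0.1275]
eef_rot: [0.726, 0.687, -0.0, -0.0]
contact_force: [-0.9, -0.0, -6.1]
opening: 0.173
finger_force: 24.8
```

{"op": "move_arm", "data": {"motion": [[0,0,-10,0,0,0,1],[0,0,-22,0,0,0,1],[0,0,-36,0,0,0,1],[0,0,-48,0,0,0,1],[0,0,-55,0,0,0,1]]}}

```text
clock: 4.58
tool_pos: [0.5067, -0.2003, 0.1836]
eef_rot: [0.727, 0.687, 0.0, 0.001]
contact_force: [0.3, 0.2, -5.6]
opening: 0.171
finger_force: 24.8
```

{"op": "move_arm", "data": {"motion": [[8,0,-8,0,0,0,1],[26,0,-24,0,0,0,1],[52,0,-44,0,0,0,1],[82,0,-66,0,0,0,1],[112,0,-84,0,0,0,1]]}}

```text
clock: 5.2
tool_pos: [0.5123, -0.0866, 0.2672]
eef_rot: [0.726, 0.687, 0.0, -0.0]
contact_force: [1.0, 0.3, -5.9]
opening: 0.172
finger_force: 25.0
```

{"op": "move_arm", "data": {"motion": [[32,0,-6,0,0,-2,1],[64,0,-8,0,0,-5,1],[96,0,-8,0,0,-8,1],[128,1,-8,0,0,-11,1],[156,2,-8,0,0,-14,1]]}}

```text
clock: 5.82
tool_pos: [0.5225, 0.0694, 0.2744]
eef_rot: [0.636, 0.772, -0.0, -0.001]
contact_force: [0.2, -0.1, -5.6]
opening: 0.172
finger_force: 25.0
```

```bash
python3 - <<'E'
from h import *
s=r.get_state();print(s['tool_pos'],s['eef_rot'],s['contact_force'],rel([.5257,.112,.275],17)[:2])
E
```

```text
[0.52251554 0.06939943 0.27439833] [ 6.36160511e-01  7.71556456e-01 -1.47098793e-04 -6.46563137e-04] [ 0.22244437 -0.12681479 -5.57567495] (array([41.2, 11.2, -0.6]), array([-0.06, -0.05, -6.01]))
```

{"op": "move_arm", "data": {"motion": [[20,5,-1,0,0,-2,1],[34,9,-1,0,0,-5,1],[41,11,-1,0,0,-6,1],[41,11,-1,0,0,-6,1],[41,11,-1,0,0,-6,1]]}}

```text
clock: 6.45
tool_pos: [0.5264, 0.1082, 0.2754]
eef_rot: [0.597, 0.802, -0.0, 0.0]
contact_force: [0.5, 0.3, -5.8]
opening: 0.169
finger_force: 25.0
```

```bash
python3 - <<'E'
from h import *
s=snap('wrist','w3.png');np.savez('w3.npz',**s);b=snap('top','t3.png');np.savez('t3.npz',**b)
a=snap('scene','s3.png');np.savez('s3.npz',**a)
st=r.get_state();print(st['tool_pos'],st['eef_rot'],st['contact_force'],st['moment'])
i=cv2.imread('pics/s3.png')[130:280,300:450]
i=np.vstack([cv2.resize(i,(400,400))]);w=cv2.resize(cv2.imread('pics/w3.png')[60:360,200:640],(400,273))
cv2.imwrite('pics/m3.png',np.hstack([i,np.vstack([w,np.zeros((127,400,3),np.uint8)])]))
E
```

```text
[0.52643703 0.10878521 0.27550235] [ 5.96783508e-01  8.02402281e-01 -1.41727441e-04  6.75536584e-05] [ 0.58627956  0.54831007 -5.0375086 ] [-0.04852474  0.04581572 -0.03133312]
```

View pics/m3.png

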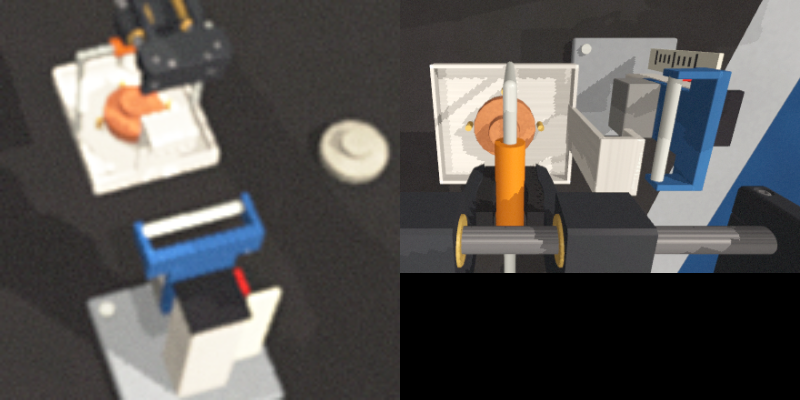

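The left half shows the tray held level by the grip with the stone seated, and the bar between its blue arms. The right half is the wrist view, with the bar near (665,130) and the hook near (618,165), parallel and roughly in line. Next I measure both in the same frame.

```bash
python3 - <<'E'
from h import *
st=r.get_state();t=st['tool_pos'];M=R.from_quat(st['eef_rot']).as_matrix();print(np.degrees(np.arctan2(M[1,1],M[0,1])))
for n in('w3','t3','s3'):
    s=dict(np.load(n+'.npz'));P=cloud(s)-t;Q=P@M*1000 # tool axes: y fwd (stand x), x (stand y), z down
    hsv=cv2.cvtColor(s['frame'],cv2.COLOR_RGB2HSV).astype(int);H,S,V=hsv[...,0],hsv[...,1],hsv[...,2]
    x,y,z=Q[...,0],Q[...,1],Q[...,2];print(n)
    def rep(k,m):
        q=Q[m]
        if len(q)>8:print(' ',k,len(q),'p2/50/98',np.percentile(q,[2,50,98],axis=0).round(1).tolist(),[round(float(c),1) for c in np.ravel(cv2.minAreaRect(q[:,:2].astype(np.float32))[0]).tolist()+list(cv2.minAreaRect(q[:,:2].astype(np.float32))[1])],round(cv2.minAreaRect(q[:,:2].astype(np.float32))[2],1))
    rep('hooktop',(abs(z-10)<4)&(y>55)&(y<100)&(abs(x)<40)&(S<90))
    rep('bar',(z>60)&(z<78)&(y>105)&(y<150)&(abs(x)<60)&(S<100)&(V>90))
    rep('blue',(H>95)&(H<125)&(S>120)&(z>40)&(z<80)&(abs(x)<80)&(y>90)&(y<190))
    rep('grip',(H<25)&(S>120)&(z<0)&(z>-40)&(abs(x)<60)&(abs(y)<20))
    rep('rim',(z>80)&(z<100)&(abs(x)<80)&(abs(y)<85)&(S<90)&(V>100))
E
```

```text
16.720239702884623
w3
  hooktop 2925 p2/50/98 [[-15.5, 55.6, 10.2], [3.6, 69.0, 11.4], [20.8, 82.6, 13.1]] [1.4, 69.4, 39.9, 28.6] 0.3
  bar 1740 p2/50/98 [[-38.3, 125.4, 64.9], [9.4, 128.2, 66.9], [49.5, 134.2, 72.1]] [8.3, 131.3, 15.0, 97.1] 88.5
  blue 5037 p2/50/98 [[-42.9, 125.8, 58.8], [10.7, 155.8, 61.5], [56.6, 164.5, 79.1]] [5.9, 145.6, 101.9, 41.6] 0.0
  grip 3012 p2/50/98 [[-16.0, -8.0, -23.2], [9.3, -0.6, -21.2], [29.4, 7.2, -12.9]] [5.2, -0.2, 17.3, 53.2] 89.4
  rim 2191 p2/50/98 [[-57.2, -70.1, 82.4], [19.9, -11.0, 95.7], [58.1, 59.2, 99.5]] [1.2, -5.4, 118.2, 130.5] 0.0
t3
  rim 49 p2/50/98 [[-57.9, -69.3, 89.7], [-56.3, -19.5, 95.3], [-54.5, 53.9, 99.5]] [-55.3, -8.1, 5.0, 127.9] 0.2
s3
  hooktop 177 p2/50/98 [[-19.9, 57.0, 8.3], [-1.1, 70.8, 11.3], [18.5, 84.7, 13.6]] [-0.3, 71.5, 39.7, 30.1] 0.9
  bar 173 p2/50/98 [[-37.2, 127.1, 62.2], [7.2, 133.4, 67.3], [49.6, 137.7, 72.8]] [5.0, 132.3, 13.2, 91.0] 89.2
  blue 426 p2/50/98 [[-46.7, 130.4, 57.2], [1.4, 163.6, 62.2], [54.0, 167.4, 78.1]] [4.2, 147.6, 41.0, 103.8] 89.6
  grip 28 p2/50/98 [[-28.1, -3.8, -24.1], [-22.9, 6.3, -19.3], [-10.7, 8.3, -15.5]] [-21.7, 5.3, 21.3, 9.8] 36.6
  rim 326 p2/50/98 [[-58.4, -68.5, 81.5], [-8.6, 35.5, 95.5], [57.7, 61.7, 99.7]] [-0.4, -4.3, 133.8, 119.4] 89.7
```

{"op": "move_arm", "data": {"motion": [[0,4,0,0,0,0,1],[1,14,0,0,0,0,1],[2,26,0,0,0,0,1],[3,38,0,0,0,0,1],[4,48,0,0,0,0,1]]}}

```text
clock: 7.22
tool_pos: [0.5722, 0.1278, 0.2753]
eef_rot: [0.596, 0.803, 0.0, 0.0]
contact_force: [0.4, 0.7, -5.3]
opening: 0.172
finger_force: 25.0
```

{"op": "move_arm", "data": {"motion": [[0,6,3,0,0,0,1],[0,10,8,0,0,0,1],[0,11.5,12,0,0,0,1],[0,11.5,12,0,0,0,1],[0,11.5,12,0,0,0,1]]}}

```text
clock: 7.85
tool_pos: [0.582, 0.1305, 0.2635]
eef_rot: [0.596, 0.803, -0.0, -0.0]
contact_force: [-0.2, 0.3, -5.5]
opening: 0.173
finger_force: 25.0
```

```bash
cat > m.py <<'E'
from h import *
def meas():
    s=snap('wrist');a=snap('scene')
    st=r.get_state();t=st['tool_pos'];M=R.from_quat(st['eef_rot']).as_matrix();print(st['clock'],t.round(4),'yaw',np.degrees(np.arctan2(M[1,1],M[0,1])).round(2),'F',st['contact_force'].round(2),'M',st['moment'].round(3))
    for n,s in(('w',s),('s',a)):
        Q=(cloud(s)-t)@M*1000
        hsv=cv2.cvtColor(s['frame'],cv2.COLOR_RGB2HSV).astype(int);H,S,V=hsv[...,0],hsv[...,1],hsv[...,2]
        x,y,z=Q[...,0],Q[...,1],Q[...,2]
        zb=(t[2]-.205)*1000
        def rep(k,m):
            q=Q[m]
            if len(q)>8:print(' ',n,k,len(q),np.percentile(q,[2,50,98],axis=0).round(1).tolist())
        rep('hooktop',(abs(z-10)<4)&(y>55)&(y<100)&(abs(x)<40)&(S<90))
        rep('bar',(z>zb-12)&(z<zb+8)&(z>16)&(y>50)&(y<95)&(abs(x)<60)&(S<100)&(V>90))
        rep('blue',(H>95)&(H<125)&(S>120)&(z<80)&(abs(x)<80)&(y>40)&(y<135))
        rep('backplate',(z>20)&(z<80)&(abs(x)<20)&(y>50)&(y<62)&(S<90)&(V>100))
        rep('rim',(z>85)&(z<100)&(abs(x)<80)&(abs(y)<85)&(S<90)&(V>100))
    return a,s
E
python3 - <<'E'
from m import *
s=snap('wrist','w4.png');meas()
E
```

```text
8.0 [0.5822 0.1306 0.2637] yaw 16.8 F [ 0.62  0.19 -5.89] M [-0.095  0.001 -0.012]
  w hooktop 2930 [[-15.0, 55.7, 10.3], [4.2, 69.0, 11.5], [21.4, 82.7, 13.2]]
  w bar 1163 [[-39.0, 55.4, 47.5], [20.5, 66.9, 55.2], [44.3, 74.9, 65.7]]
  w blue 2729 [[-41.6, 66.2, 46.1], [33.6, 96.2, 48.9], [51.8, 105.3, 77.2]]
  w backplate 1281 [[-17.5, 55.3, 20.9], [1.7, 55.6, 44.4], [19.2, 56.0, 78.6]]
  w rim 2087 [[-55.7, -70.0, 87.9], [23.8, -20.3, 95.7], [59.4, 59.3, 99.6]]
  s hooktop 190 [[-19.4, 57.5, 8.4], [-0.2, 71.4, 11.4], [19.0, 84.7, 13.7]]
  s bar 180 [[-51.7, 58.5, 48.4], [-11.5, 74.1, 55.9], [44.5, 83.0, 65.4]]
  s blue 488 [[-51.6, 75.5, 45.7], [-1.9, 105.3, 51.2], [48.6, 108.2, 77.9]]
  s backplate 36 [[-19.9, 56.5, 26.2], [-17.1, 59.5, 53.3], [-10.2, 61.3, 70.4]]
  s rim 206 [[-58.4, -69.5, 88.5], [-35.8, 12.3, 96.1], [57.6, 61.3, 99.8]]
```

View pics/w4.png

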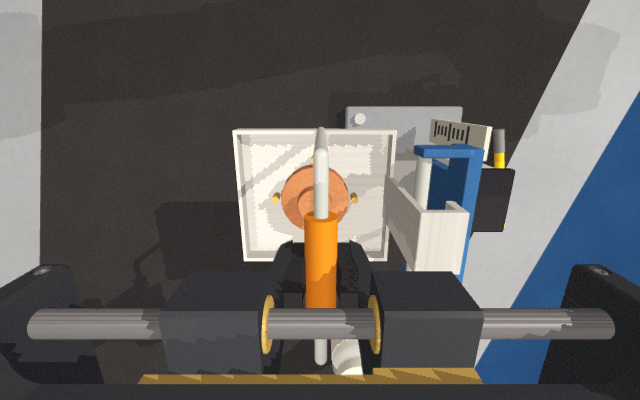

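The wrist view shows the hook (440,235) over the bar (423,180), and the tray is level. One finer measurement of the visible bar segment comes next.

```bash
python3 - <<'E'
from h import *
for n in 'wrist','scene':
    s=snap(n);st=r.get_state();t=st['tool_pos'];M=R.from_quat(st['eef_rot']).as_matrix();Q=(cloud(s)-t)@M*1000
    hsv=cv2.cvtColor(s['frame'],cv2.COLOR_RGB2HSV).astype(int);S=hsv[...,1];V=hsv[...,2];x,y,z=Q[...,0],Q[...,1],Q[...,2]
    for lo,hi in((22,30),(30,38),(-34,-22)):
        m=(x>lo)&(x<hi)&(z>50)&(z<66)&(y>60)&(y<88)&(S<100);q=Q[m]
        if len(q)<6:continue
        yz=q[:,1:];f=lambda c:np.median(abs(np.linalg.norm(yz-c,axis=1)-5))
        g=[(f(np.array([a,b])),a,b) for a in np.arange(62,80,.25) for b in np.arange(55,64,.5)];print(n,lo,len(q),np.percentile(q[:,1:],[3,50,97],axis=0).round(1).tolist(),min(g))
E
```

```text
wrist 22 161 [[66.0, 53.3], [69.6, 55.0], [74.8, 59.0]] (np.float64(0.34809009311745864), np.float64(71.0), np.float64(59.0))
wrist 30 169 [[66.1, 53.5], [69.2, 55.0], [74.8, 59.1]] (np.float64(0.30493727696147843), np.float64(71.0), np.float64(59.0))
scene 22 10 [[72.4, 52.4], [75.1, 56.3], [77.3, 59.5]] (np.float64(0.6653066856094765), np.float64(77.75), np.float64(55.0))
scene 30 14 [[68.4, 51.8], [73.4, 56.7], [77.4, 59.6]] (np.float64(0.888676063948588), np.float64(74.25), np.float64(55.0))
scene -34 21 [[68.3, 52.1], [73.4, 54.8], [77.0, 60.3]] (np.float64(0.6274291317814296), np.float64(72.75), np.float64(58.0))
```

The bar axis is at tool y 71.0 and z 59, and the hook point is near y 72.6, so they are aligned within the throat. Next I ease down.

{"op": "move_arm", "data": {"motion": [[0,0.3,4,0,0,0,1],[0,0.3,9,0,0,0,1],[0,0.3,14,0,0,0,1],[0,0.3,18,0,0,0,1],[0,0.3,20,0,0,0,1]]}}

```text
clock: 8.72
tool_pos: [0.5824, 0.1307, 0.2431]
eef_rot: [0.596, 0.803, -0.0, -0.0]
contact_force: [0.4, -0.6, -5.5]
opening: 0.173
finger_force: 25.0
```

{"op": "move_arm", "data": {"motion": [[0,0,3,0,0,0,1],[0,0,6,0,0,0,1],[0,0,9,0,0,0,1],[0,0,11,0,0,0,1],[0,0,12,0,0,0,1]]}}

```text
clock: 9.35
tool_pos: [0.5825, 0.1308, 0.2313]
eef_rot: [0.596, 0.803, -0.0, -0.0]
contact_force: [-0.5, 0.3, -5.2]
opening: 0.171
finger_force: 25.0
```

```bash
python3 - <<'E'
from m import *
meas()
E
```

```text
9.45 [0.5825 0.1307 0.2314] yaw 16.81 F [-0.27 -0.18 -5.52] M [-0.049  0.031  0.025]
  w hooktop 2952 [[-14.9, 55.8, 10.3], [4.3, 69.1, 11.5], [21.6, 82.7, 13.4]]
  w bar 1523 [[-16.1, 55.4, 16.5], [21.6, 66.3, 23.1], [44.2, 81.4, 33.3]]
  w blue 6218 [[-36.4, 66.3, 14.7], [21.8, 96.0, 17.3], [51.7, 104.6, 64.1]]
  w backplate 1279 [[-17.7, 55.4, 20.7], [1.4, 55.7, 44.0], [19.3, 56.1, 78.0]]
  w rim 2940 [[-55.2, -69.9, 87.9], [21.4, 53.4, 95.3], [59.5, 83.9, 99.5]]
  s hooktop 178 [[-19.7, 56.8, 8.5], [-0.8, 71.1, 11.7], [19.2, 85.3, 13.8]]
  s bar 174 [[-52.0, 60.9, 16.7], [-16.7, 75.4, 23.4], [44.3, 89.3, 32.0]]
  s blue 558 [[-51.3, 75.7, 13.2], [-1.9, 105.6, 24.4], [48.2, 108.3, 65.9]]
  s backplate 22 [[-19.7, 57.5, 24.6], [-16.0, 59.7, 66.6], [-1.8, 61.6, 78.9]]
  s rim 180 [[-58.7, -68.6, 87.0], [-45.1, 15.7, 95.2], [57.7, 61.4, 99.8]]
```

{"op": "move_arm", "data": {"motion": [[0,0,1.5,0,0,0,1],[0,0,3,0,0,0,1],[0,0,4.5,0,0,0,1],[0,0,6,0,0,0,1],[0,0,7.5,0,0,0,1]]}}

```text
clock: 10.07
tool_pos: [0.5825, 0.1307, 0.224]
eef_rot: [0.596, 0.803, 0.0, -0.0]
contact_force: [-1.4, -0.1, -3.4]
opening: 0.172
finger_force: 25.0
```

{"op": "move_arm", "data": {"motion": [[0,0,2,0,0,0,1],[0,0,4,0,0,0,1],[0,0,6,0,0,0,1],[0,0,8,0,0,0,1],[0,0,10,0,0,0,1]]}}

```text
clock: 10.7
tool_pos: [0.5824, 0.1306, 0.2139]
eef_rot: [0.596, 0.803, -0.0, -0.0]
contact_force: [-1.2, -0.8, -3.9]
opening: 0.171
finger_force: 25.0
```

```bash
python3 - <<'E'
from m import *
a,s=meas()
i=cv2.resize(a['frame'][130:280,300:450,::-1],(500,500));cv2.imwrite('pics/m5.png',i)
E
```

```text
10.8 [0.5823 0.1307 0.2137] yaw 16.81 F [-1.49 -1.03 -2.58] M [-0.104  0.254 -0.036]
  w hooktop 3015 [[-14.7, 56.0, 9.2], [4.7, 69.4, 10.4], [21.7, 83.1, 13.0]]
  w bar 203 [[-8.0, 56.1, 16.0], [31.3, 70.1, 16.4], [44.1, 73.8, 16.7]]
  w blue 6864 [[-35.8, 66.4, 9.1], [21.2, 96.1, 12.5], [51.7, 104.8, 56.8]]
  w backplate 1229 [[-17.4, 55.9, 21.0], [1.7, 56.5, 44.1], [19.2, 57.1, 78.0]]
  w rim 2215 [[-55.1, -68.6, 85.8], [29.4, 11.4, 95.6], [59.5, 78.4, 99.5]]
  s hooktop 199 [[-19.4, 57.2, 7.2], [0.6, 72.1, 10.7], [19.8, 97.2, 13.7]]
  s bar 12 [[-31.2, 69.6, 16.2], [12.0, 75.8, 16.5], [44.5, 85.6, 16.7]]
  s blue 503 [[-50.9, 77.0, 8.0], [-2.6, 105.6, 16.0], [48.5, 108.3, 61.5]]
  s backplate 22 [[-19.6, 57.8, 24.4], [-16.7, 60.7, 65.5], [-10.8, 61.9, 77.1]]
  s rim 149 [[-58.8, -67.4, 87.8], [-52.0, 10.9, 95.9], [57.6, 62.5, 99.4]]
```

View pics/m5.png

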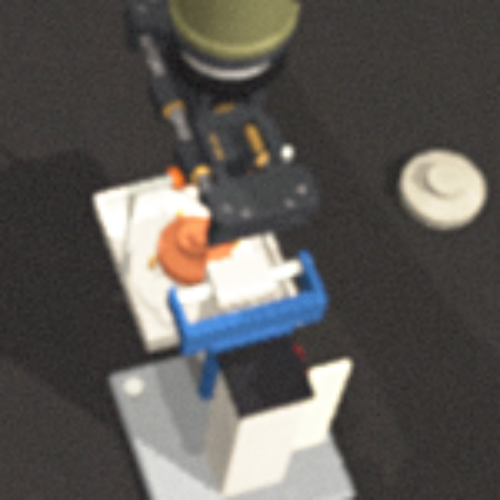

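The picture shows the hook resting on the bar between the blue arms at (245,280), the tray level and the hanger about 13 mm down. I continue easing down, drifting slightly back so the foot and lip can settle.

{"op": "move_arm", "data": {"motion": [[0,-0.4,2,0,0,0,1],[0,-0.8,4,0,0,0,1],[0,-1.2,6,0,0,0,1],[0,-1.5,8,0,0,0,1],[0,-1.5,10,0,0,0,1]]}}

```text
clock: 11.42
tool_pos: [0.5818, 0.1305, 0.2041]
eef_rot: [0.596, 0.803, 0.001, 0.0]
contact_force: [0.4, 0.6, -1.4]
opening: 0.174
finger_force: 25.1
```

{"op": "move_arm", "data": {"motion": [[0,-0.2,2,0,0,0,1],[0,-0.4,4,0,0,0,1],[0,-0.6,6,0,0,0,1],[0,-0.6,7,0,0,0,1],[0,-0.6,7,0,0,0,1]]}}

```text
clock: 12.05
tool_pos: [0.5807, 0.1302, 0.197]
eef_rot: [0.596, 0.803, 0.0, 0.0]
contact_force: [1.7, 0.4, -2.2]
opening: 0.174
finger_force: 25.0
```

```bash
python3 - <<'E'
from m import *
meas()
for i in range(3):
    snap('top');s=r.get_state();print(s['contact_force'].round(2),s['moment'].round(3))
E
```

```text
12.15 [0.5807 0.1302 0.1971] yaw 16.81 F [ 1.95  1.48 -1.57] M [ 0.145 -0.499  0.046]
  w hooktop 3104 [[-14.4, 56.5, 8.0], [5.1, 69.9, 9.3], [21.7, 83.6, 13.1]]
  w blue 7183 [[-36.8, 68.2, 8.1], [20.1, 97.8, 12.1], [51.7, 106.6, 54.5]]
  w backplate 1184 [[-17.5, 56.7, 20.8], [1.6, 57.6, 44.1], [19.2, 58.7, 78.4]]
  w rim 2133 [[-55.5, -66.6, 87.2], [29.9, 17.6, 96.1], [59.5, 75.9, 99.6]]
  s hooktop 206 [[-19.9, 57.9, 6.4], [-0.6, 73.2, 9.8], [20.3, 98.3, 13.4]]
  s blue 427 [[-51.2, 77.8, 6.3], [-2.0, 107.1, 12.3], [49.0, 110.1, 61.5]]
  s backplate 11 [[-19.8, 58.4, 22.8], [-18.5, 61.4, 60.5], [-12.5, 62.0, 75.6]]
  s rim 157 [[-58.5, -64.7, 85.6], [-48.3, 15.0, 95.4], [57.7, 64.6, 99.6]]
[ 1.44  0.6  -1.65] [ 0.115 -0.6    0.047]
[ 1.85  0.48 -1.62] [ 0.1   -0.521  0.008]
[ 1.91  1.12 -1.91] [ 0.13  -0.487 -0.005]
```

{"op": "move_arm", "data": {"motion": [[0,0.4,2,0,0,0,1],[0,0.8,4,0,0,0,1],[0,0.8,6,0,0,0,1],[0,0.8,7,0,0,0,1],[0,0.8,8,0,0,0,1]]}}

```text
clock: 12.92
tool_pos: [0.5807, 0.1302, 0.1888]
eef_rot: [0.596, 0.803, -0.0, -0.0]
contact_force: [-1.2, -1.4, 0.8]
opening: 0.171
finger_force: 25.0
```

```bash
cat > f.py <<'E'
from m import *
meas();L=[]
for i in range(6):
    snap('top');s=r.get_state();L.append(np.r_[s['contact_force'],s['moment']])
m=np.mean(L,0);Mt=R.from_quat(s['eef_rot']).as_matrix();print('mean F',m[:3].round(2),'M',m[3:].round(3),'tool F',(Mt.T@m[:3]).round(2))
E
python3 f.py
```

```text
13.025 [0.5807 0.1302 0.1887] yaw 16.81 F [-1.74 -0.5   0.31] M [-0.052  0.037  0.001]
  w hooktop 3125 [[-14.3, 56.5, 7.8], [5.2, 69.9, 9.1], [21.7, 83.5, 13.2]]
  w blue 7189 [[-37.1, 68.2, 7.9], [20.0, 97.8, 11.9], [51.7, 106.6, 54.2]]
  w backplate 1174 [[-17.5, 56.7, 20.7], [1.7, 57.6, 44.0], [19.2, 58.8, 78.3]]
  w rim 2149 [[-55.6, -66.5, 86.9], [30.0, 20.7, 96.0], [59.5, 75.7, 99.6]]
  s hooktop 209 [[-31.4, 57.7, 6.3], [-0.1, 73.3, 9.9], [25.9, 98.8, 13.7]]
  s blue 383 [[-51.0, 75.4, 6.3], [-6.1, 106.7, 11.3], [49.2, 110.5, 65.0]]
  s rim 142 [[-58.6, -65.6, 87.2], [-51.4, 13.8, 95.6], [57.7, 63.8, 99.7]]
mean F [-2.11 -0.84 -0.31] M [-0.124  0.238 -0.007] tool F [-0.2  -2.26  0.32]
```

{"op": "move_arm", "data": {"motion": [[0,-0.2,0.5,0,0,0,1],[0,-0.4,1,0,0,0,1],[0,-0.4,1.5,0,0,0,1],[0,-0.4,1.5,0,0,0,1]]}}

```text
clock: 13.82
tool_pos: [0.5808, 0.1302, 0.1874]
eef_rot: [0.596, 0.803, -0.0, -0.0]
contact_force: [-3.2, -0.5, 0.7]
opening: 0.171
finger_force: 25.0
```

```bash
python3 f.py | tail -1
```

```text
mean F [-2.66 -1.19 -0.24] M [-0.187  0.363  0.008] tool F [-0.37 -2.89  0.24]
```

{"op": "move_arm", "data": {"motion": [[0,-0.4,0,0,0,0,1],[0,-0.8,0,0,0,0,1],[0,-1.0,0,0,0,0,1],[0,-1.0,0,0,0,0,1]]}}

```text
clock: 14.72
tool_pos: [0.5807, 0.1302, 0.1878]
eef_rot: [0.596, 0.803, 0.001, 0.001]
contact_force: [-0.4, -0.3, -0.6]
opening: 0.168
finger_force: 25.0
```

```bash
python3 f.py
```

```text
14.825 [0.5807 0.1302 0.1878] yaw 16.81 F [ 1.03 -0.55 -0.11] M [ 0.016 -0.284 -0.006]
  w hooktop 3105 [[-14.3, 56.5, 8.0], [5.1, 69.9, 9.3], [21.7, 83.5, 13.1]]
  w blue 7148 [[-36.9, 68.1, 8.2], [19.9, 97.7, 12.1], [51.7, 106.5, 54.3]]
  w backplate 1188 [[-17.5, 56.7, 20.9], [1.7, 57.5, 43.7], [19.1, 58.6, 78.2]]
  w rim 2157 [[-55.6, -66.7, 86.7], [30.0, 16.1, 96.0], [59.6, 76.1, 99.7]]
  s hooktop 198 [[-19.7, 58.0, 6.4], [-0.9, 73.8, 9.6], [20.2, 98.6, 13.6]]
  s blue 382 [[-51.2, 75.5, 5.9], [-5.4, 106.8, 11.6], [49.5, 110.9, 66.4]]
  s rim 139 [[-58.5, -64.9, 87.3], [-52.4, 13.8, 95.6], [57.5, 63.3, 99.9]]
mean F [1.27 0.43 0.3 ] M [ 0.042 -0.414 -0.006] tool F [ 0.04  1.34 -0.3 ]
```

The vertical load is nulled and the sink is about 38 mm, which matches the ~5.6 N weight. I'll relax the small sideways load, then reduce the grip.

{"op": "move_arm", "data": {"motion": [[0,0.2,0,0,0,0,1],[0,0.3,0,0,0,0,1],[0,0.3,0,0,0,0,1]], "newtons": 12}}

```text
clock: 15.5
tool_pos: [0.5794, 0.1298, 0.1872]
eef_rot: [0.596, 0.803, -0.001, -0.001]
contact_force: [-1.5, -0.3, -0.3]
opening: 0.177
finger_force: 12.0
```

{"op": "move_arm", "data": {"motion": [[0,0,0,0,0,0,1],[0,0,0,0,0,0,1],[0,0,0,0,0,0,1]], "newtons": 6}}

```text
clock: 15.88
tool_pos: [0.5794, 0.1298, 0.1872]
eef_rot: [0.596, 0.803, -0.001, -0.001]
contact_force: [-2.6, -1.0, -0.4]
opening: 0.176
finger_force: 6.0
```

{"op": "move_arm", "data": {"motion": [[0,0,0,0,0,0,1],[0,0,0,0,0,0,1],[0,0,0,0,0,0,1]], "newtons": 3}}

```text
clock: 16.25
tool_pos: [0.5795, 0.1298, 0.1873]
eef_rot: [0.596, 0.803, -0.001, -0.001]
contact_force: [-4.5, -1.2, 0.3]
opening: 0.183
finger_force: 3.0
```

```bash
python3 f.py
```

```text
16.35 [0.5795 0.1298 0.1872] yaw 16.8 F [-5.16 -1.7   0.27] M [-3.360e-01  1.059e+00 -1.000e-03]
  w hooktop 3254 [[-13.8, 56.8, 6.9], [6.0, 70.5, 8.4], [29.3, 83.7, 13.6]]
  w blue 7392 [[-36.9, 69.4, 7.0], [19.4, 99.1, 11.4], [51.7, 107.8, 52.4]]
  w backplate 1139 [[-17.4, 57.1, 20.8], [1.6, 58.2, 43.8], [19.3, 59.8, 78.1]]
  w rim 2112 [[-55.4, -65.2, 87.3], [30.0, 24.7, 95.9], [59.6, 76.4, 99.7]]
  s hooktop 202 [[-28.1, 58.3, 6.1], [-0.3, 73.6, 9.1], [25.7, 98.9, 13.7]]
  s blue 382 [[-50.8, 76.8, 5.4], [-7.0, 108.0, 10.5], [49.5, 111.7, 65.1]]
  s rim 145 [[-58.4, -63.8, 88.6], [-50.3, 15.6, 95.1], [57.8, 66.3, 99.6]]
mean F [-5.21 -1.22 -0.73] M [-0.353  1.065  0.017] tool F [ 0.34 -5.34  0.74]
```

{"op": "move_arm", "data": {"motion": [[0,-0.3,0,0,0,0,1],[0,-0.6,0,0,0,0,1],[0,-0.9,0.3,0,0,0,1],[0,-1.2,0.5,0,0,0,1],[0,-1.2,0.5,0,0,0,1]], "newtons": 3}}

```text
clock: 17.27
tool_pos: [0.5795, 0.1298, 0.1871]
eef_rot: [0.596, 0.803, 0.0, 0.0]
contact_force: [-3.3, -0.9, -0.1]
opening: 0.181
finger_force: 3.0
```

```bash
python3 f.py
```

```text
17.375 [0.5795 0.1299 0.1871] yaw 16.81 F [-3.18 -1.37  0.83] M [-0.247  0.712 -0.047]
  w hooktop 3234 [[-14.0, 56.8, 7.0], [5.9, 70.4, 8.5], [26.4, 83.7, 13.7]]
  w blue 7371 [[-36.9, 69.4, 7.2], [19.3, 99.0, 11.7], [51.7, 107.8, 52.1]]
  w backplate 1145 [[-17.4, 57.0, 20.8], [1.6, 58.2, 43.8], [19.2, 59.6, 78.5]]
  w rim 2106 [[-55.5, -65.4, 87.2], [30.3, 23.1, 96.1], [59.5, 76.1, 99.7]]
  s hooktop 195 [[-30.1, 57.7, 6.2], [0.1, 73.3, 9.3], [29.7, 86.5, 13.7]]
  s blue 381 [[-51.4, 76.4, 5.2], [-7.0, 108.1, 10.9], [48.7, 111.9, 65.6]]
  s rim 157 [[-58.5, -63.3, 87.5], [-47.2, 14.7, 95.3], [57.8, 65.3, 99.8]]
mean F [-2.74 -0.61  0.08] M [-0.193  0.576 -0.024] tool F [ 0.2  -2.8  -0.08]
```

{"op": "move_arm", "data": {"motion": [[0,-0.4,0,0,0,0,1],[0,-0.8,0,0,0,0,1],[0,-1.2,0,0,0,0,1],[0,-1.5,0,0,0,0,1],[0,-1.5,0,0,0,0,1]]}}

```text
clock: 18.3
tool_pos: [0.579, 0.1297, 0.1874]
eef_rot: [0.596, 0.803, 0.001, 0.001]
contact_force: [2.3, 0.2, 0.1]
opening: 0.18
finger_force: 3.0
```

```bash
python3 f.py
```

```text
18.4 [0.5789 0.1297 0.1874] yaw 16.81 F [ 2.08  1.52 -0.27] M [ 0.153 -0.618  0.018]
  w hooktop 3234 [[-14.0, 56.9, 6.9], [5.9, 70.7, 8.4], [26.3, 83.8, 13.7]]
  w blue 7473 [[-37.2, 70.0, 7.1], [19.1, 99.6, 11.7], [51.6, 108.3, 51.8]]
  w backplate 1159 [[-17.5, 57.2, 20.5], [1.5, 58.4, 43.9], [19.4, 59.9, 78.2]]
  w rim 2102 [[-55.3, -65.1, 87.0], [30.2, 26.9, 96.0], [59.6, 76.5, 99.7]]
  s hooktop 199 [[-27.3, 58.3, 6.1], [-1.6, 73.9, 9.1], [20.4, 86.6, 13.5]]
  s blue 380 [[-51.0, 77.8, 5.4], [-4.7, 108.4, 10.8], [48.9, 112.0, 68.1]]
  s rim 160 [[-58.6, -63.4, 86.3], [-48.5, 14.8, 95.0], [57.4, 66.5, 99.9]]
mean F [ 4.73  1.25 -0.  ] M [ 0.214 -0.886 -0.   ] tool F [-0.18  4.89  0.02]
```

{"op": "move_arm", "data": {"motion": [[0,0.3,0,0,0,0,1],[0,0.6,0,0,0,0,1],[0,0.8,0,0,0,0,1],[0,0.8,0,0,0,0,1]]}}

```text
clock: 19.2
tool_pos: [0.5788, 0.1297, 0.1871]
eef_rot: [0.596, 0.803, 0.0, 0.0]
contact_force: [5.0, 0.8, -0.2]
opening: 0.178
finger_force: 3.0
```

```bash
python3 f.py|grep -v " s "
```

```text
19.3 [0.5788 0.1297 0.1871] yaw 16.81 F [ 4.66  1.47 -0.4 ] M [ 0.253 -0.962 -0.057]
  w hooktop 3293 [[-13.9, 57.0, 6.7], [6.2, 70.8, 8.2], [30.6, 83.9, 13.8]]
  w blue 7493 [[-37.3, 70.1, 6.9], [19.0, 99.7, 11.5], [51.6, 108.5, 51.5]]
  w backplate 1139 [[-17.7, 57.4, 20.8], [1.6, 58.5, 43.7], [19.3, 60.2, 78.0]]
  w rim 2080 [[-55.3, -64.8, 87.4], [30.4, 29.0, 96.1], [59.5, 76.3, 99.6]]
mean F [ 4.87  1.4  -0.05] M [ 0.23  -0.976 -0.016] tool F [-0.07  5.07  0.05]
```

{"op": "move_arm", "data": {"motion": [[0,0.3,0,0,0,0,1],[0,0.6,0,0,0,0,1],[0,0.9,0,0,0,0,1],[0,0.9,0,0,0,0,1]]}}

```text
clock: 20.1
tool_pos: [0.5788, 0.1297, 0.1868]
eef_rot: [0.596, 0.803, -0.0, -0.0]
contact_force: [2.6, 0.9, 0.3]
opening: 0.176
finger_force: 3.0
```

```bash
python3 f.py|grep -v " s "
```

```text
20.2 [0.5788 0.1297 0.1868] yaw 16.8 F [3.27 1.46 0.2 ] M [ 0.114 -0.599 -0.042]
  w hooktop 3318 [[-13.8, 57.0, 6.6], [6.4, 71.0, 8.1], [32.7, 83.9, 13.7]]
  w blue 7514 [[-37.3, 70.0, 6.7], [19.1, 99.7, 11.4], [51.7, 108.5, 51.7]]
  w backplate 1136 [[-17.5, 57.4, 21.0], [1.7, 58.6, 43.9], [19.2, 60.3, 78.3]]
  w rim 2074 [[-55.3, -64.7, 87.2], [30.5, 28.0, 96.1], [59.6, 76.3, 99.7]]
mean F [ 2.8   1.54 -0.02] M [ 0.148 -0.498 -0.009] tool F [0.67 3.12 0.01]
```

{"op": "move_arm", "data": {"motion": [[0,0.4,0,0,0,0,1],[0,0.8,0,0,0,0,1],[0,1.2,0,0,0,0,0.83],[0,1.3,0,0,0,0,0.82],[0,1.3,0,0,0,0,0.81]]}}

```text
clock: 21.12
tool_pos: [0.5794, 0.1298, 0.1866]
eef_rot: [0.596, 0.803, -0.001, -0.001]
contact_force: [-2.8, 0.0, 0.1]
opening: 0.19
finger_force: 1.4
```

```bash
python3 f.py|grep -v " s "
```

```text
21.225 [0.5795 0.1298 0.1866] yaw 16.8 F [-3.69 -0.42  0.33] M [-0.275  0.75  -0.038]
  w hooktop 3298 [[-13.4, 56.5, 6.6], [6.6, 70.4, 8.1], [32.4, 83.3, 13.7]]
  w blue 7451 [[-35.9, 69.5, 6.5], [19.5, 99.1, 11.0], [51.8, 107.8, 51.8]]
  w backplate 1130 [[-17.5, 56.9, 20.8], [1.6, 58.1, 43.7], [19.3, 59.8, 78.2]]
  w rim 2061 [[-55.2, -65.1, 87.2], [30.6, 28.1, 96.0], [59.6, 76.2, 99.7]]
mean F [-4.37 -1.04 -0.27] M [-0.288  0.907  0.011] tool F [ 0.27 -4.49  0.28]
```

{"op": "move_arm", "data": {"motion": [[0,-0.2,0,0,0,0,0.805],[0,-0.4,0,0,0,0,0.8],[0,-0.6,0,0,0,0,0.795],[0,-0.8,0,0,0,0,0.79],[0,-1.0,0,0,0,0,0.785]]}}

```text
clock: 22.15
tool_pos: [0.5805, 0.1302, 0.1873]
eef_rot: [0.596, 0.803, 0.001, 0.001]
contact_force: [-1.8, -0.2, -0.4]
opening: 0.216
finger_force: 0.8
```

```bash
python3 f.py
```

```text
22.25 [0.5805 0.1302 0.1873] yaw 16.81 F [-1.36 -0.16 -0.61] M [-0.197  0.313  0.014]
  w hooktop 3188 [[-13.1, 55.3, 6.9], [6.2, 68.9, 8.4], [29.3, 82.2, 13.7]]
  w blue 7185 [[-32.7, 68.2, 7.1], [20.3, 97.9, 11.2], [51.7, 106.6, 52.8]]
  w backplate 1118 [[-17.5, 55.7, 20.8], [1.5, 56.8, 44.0], [19.1, 58.3, 78.4]]
  w rim 2051 [[-55.2, -66.7, 87.2], [30.5, 19.2, 96.1], [59.6, 76.5, 99.6]]
  s hooktop 202 [[-25.6, 56.9, 6.3], [-0.5, 72.9, 9.1], [31.3, 98.2, 13.8]]
  s blue 386 [[-50.7, 75.2, 5.0], [-5.4, 106.9, 10.2], [49.1, 110.8, 64.7]]
  s backplate 14 [[-19.4, 57.4, 24.6], [-17.7, 60.5, 64.7], [12.2, 61.9, 79.5]]
  s rim 159 [[-58.5, -64.6, 88.5], [-51.3, 12.4, 95.8], [57.2, 64.6, 99.8]]
mean F [-0.62 -0.08  0.3 ] M [-0.078  0.132  0.006] tool F [ 0.11 -0.62 -0.3 ]
```

Forces are near zero and the fingers are wider than the 16 mm bar. Next I open further, slowly.

{"op": "move_arm", "data": {"motion": [[0,0,0,0,0,0,0.77],[0,0,0,0,0,0,0.74],[0,0,0,0,0,0,0.7],[0,0,0,0,0,0,0.65],[0,0,0,0,0,0,0.6]]}}

```text
clock: 23.18
tool_pos: [0.5796, 0.1299, 0.187]
eef_rot: [0.596, 0.803, 0.0, -0.0]
contact_force: [0.2, 0.2, -0.7]
opening: 0.394
finger_force: 0.0
```

```bash
python3 f.py; python3 - <<'E'
from h import *
s=snap('wrist','w6.png')
E
```

```text
23.275 [0.5796 0.1299 0.187 ] yaw 16.8 F [-0.66  0.43  0.53] M [-0.053  0.066 -0.036]
  w hooktop 3064 [[-13.5, 56.3, 7.7], [5.5, 69.5, 9.2], [21.8, 83.2, 13.0]]
  w blue 6364 [[-19.7, 69.0, 7.8], [24.2, 98.9, 12.4], [51.7, 107.7, 54.3]]
  w backplate 1121 [[-17.5, 56.7, 21.0], [1.6, 57.8, 43.9], [19.2, 59.4, 78.3]]
  w rim 1889 [[-55.4, -65.4, 87.2], [30.7, 22.4, 96.4], [59.5, 76.6, 99.9]]
  s hooktop 199 [[-24.9, 57.7, 6.3], [-0.6, 72.6, 9.8], [19.6, 98.5, 13.7]]
  s blue 381 [[-50.7, 76.1, 5.6], [-5.5, 107.8, 11.3], [49.3, 111.7, 70.6]]
  s backplate 9 [[-19.5, 58.1, 22.6], [-18.2, 61.3, 59.0], [14.7, 62.0, 78.7]]
  s rim 147 [[-58.5, -62.7, 85.6], [-47.3, 20.3, 96.0], [57.6, 65.2, 99.7]]
mean F [-0.53 -0.06  0.07] M [-0.046  0.058  0.003] tool F [ 0.09 -0.53 -0.07]
```

View pics/w6.png

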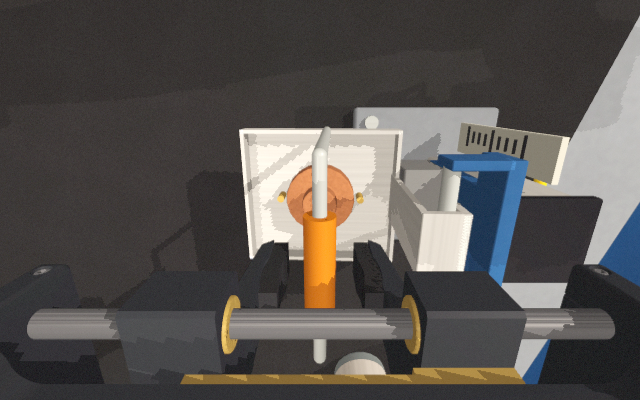

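The wrist view shows both fingers clear of the orange grip (318,265), the hook on the bar (445,230) and the stone seated. I retreat upward.

{"op": "move_arm", "data": {"motion": [[0,0,-5,0,0,0,0.6],[0,0,-18,0,0,0,0.6],[0,0,-40,0,0,0,0.6],[0,0,-70,0,0,0,0.6],[0,0,-100,0,0,0,0.6]]}}

```text
clock: 24.25
tool_pos: [0.5797, 0.1298, 0.2889]
eef_rot: [0.596, 0.803, 0.0, 0.0]
contact_force: [-0.3, -0.5, 0.6]
opening: 0.403
finger_force: 0.0
```

{"op": "move_arm", "data": {"motion": [[0,0,-10,0,0,0,0.6],[0,0,-15,0,0,0,0.6],[0,0,-15,0,0,0,0.6],[0,0,-15,0,0,0,0.6],[0,0,-15,0,0,0,0.6]]}}

```text
clock: 24.88
tool_pos: [0.5792, 0.1298, 0.3012]
eef_rot: [0.596, 0.803, -0.001, -0.0]
contact_force: [0.1, -0.3, 0.4]
opening: 0.4
finger_force: 0.0
```

```bash
python3 - <<'E'
from h import *
s=snap('wrist');a=snap('scene')
i=cv2.resize(a['frame'][130:280,300:450,::-1],(400,400));w=cv2.resize(s['frame'][60:360,200:640,::-1],(400,273))
cv2.imwrite('pics/m7.png',np.hstack([i,np.vstack([w,np.zeros((127,400,3),np.uint8)])]))
st=r.get_state();print(st['clock'],st['tool_pos'],st['contact_force'],st['finger_force'])
E
```

```text
24.975 [0.57938327 0.12979045 0.30151622] [-0.01090162  0.3282579  -0.45678918] 0.0
```

View pics/m7.png

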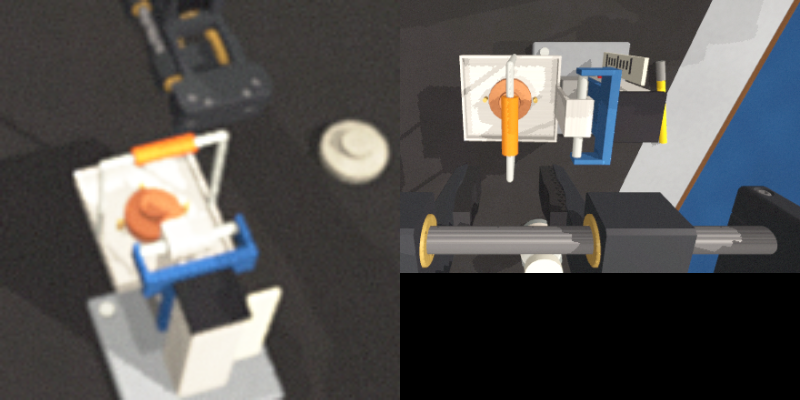

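The tray hangs by its hook on the bar (578,115), nearly level, with the stone seated and the robot well clear. I hand in.

```bash
python3 -c "
from h import *
print(finish_job())"
```

```text
the job is handed in; nothing more can be done
None
```

I handed the job in at about 25 s: the tray hangs nearly level on the hanger bar with the stone between its pegs, the spring sunk about 38 mm (roughly 5.6 N) and the arm clear; I did not measure the jar, bottle or spare stone again at the end, and no verdict came back.

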